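Nest the talavera trays in their case and press the lid shut

TASK

Put the talavera set away in size order: slide the medium tray (blue rim) closed end first into the open end of the fixed case, and the small tray (yellow rim) closed end first into the medium one, each fully home, then press the case's lid down until it is fully shut. Keep the ceramic trays sliding along rather than lifting them up off the dresser (the small rise over a tray's floor edge is fine), and leave the other things on the dresser alone.

Things in the scene. Friction and masses are not known exactly. Their poses are not given: they have to be found in the camera images.
- case: White ceramic case, blue flowers, fixed: 110 (x) by 117 (y) by 62 mm high outside without lid; origin at the centre of its underside. Open at its +y end (mouth 58.5 mm from origin); floor 3 mm, walls 6 mm thick, so 98 mm wide and 111 mm deep inside. The medium tray fully home has its origin over the case's origin, 3 mm higher, and clears the lid.
- case_hinge (a point): The lid's hinge line: middle of the case's top edge on the -x side (nearest the robot), 55 mm to -x of the case's origin and 63 mm above its underside. Axes as the case's; the hinge line runs along the case's y.
- lid (a joint): Angle of the case's ceramic lid (110 mm hinge to free edge, 117 mm wide, 6 mm thick, 0.2 kg): 0 fully shut, flat, its top 69 mm above the dresser; pi/2 upright; more than pi/2 leaning back towards the robot. Its hinge is stiff (0.22 N m friction): it stays where it is left, and a push of 2 to 5 N near the free edge moves it.
- medium_center (a point): Middle (half-way up, 26 mm above the underside) of the medium tray, white with a blue rim: 92 mm wide (x), 105 mm long (y), 52 mm high, 0.3 to 0.6 kg; 82 mm wide inside (76 mm at the closed end), inner face of the closed end 47.5 mm to -y of this point. Axes: y to its open end, z up.
- small_center (a point): Middle (half-way up, 22.5 mm above the underside) of the small tray, white with a yellow rim: 76 mm wide (x), 95 mm long (y), 45 mm high, 0.18 to 0.36 kg; 66 mm wide inside (60 mm at the closed end), inner face of the closed end 42.5 mm to -y of this point. Fully home in the medium tray it is centred over it, its underside 3 mm above the medium tray's (6 mm above the case's). Axes: y to its open end, z up.
- medium: The medium tray again: origin at the centre of its underside. Open on top and at its +y end (the mouth); floor 3 mm, walls 5 mm thick. Its closed -y end is a boat-like nose: over the last 24 mm underside and floor rise 9 mm and each side draws in 3 mm, so slid in nose first it rides over floor edges and centres itself.
- small: The small tray again: origin at the centre of its underside. Open on top and at its +y end (the mouth); floor 3 mm, walls 5 mm thick. Its closed -y end is a boat-like nose: over the last 24 mm underside and floor rise 9 mm and each side draws in 3 mm, so slid in nose first it rides over floor edges and centres itself.
- canister: Bystander: lidded round talavera canister, 90 mm across, 139 mm high, origin under its centre.
- atomizer: Bystander: steel perfume atomizer, 42 mm across, 115 mm high, origin under its centre.
- ring_tray: Bystander: round glass ring tray, 100 mm across, 16 mm high, origin under its centre.
- photo_stand: Bystander: empty black plastic photo stand with a spring clip, 60 by 85 by 66 mm, origin under its centre.
There are look-alikes about, which are no part of the job. Leave any brown, green or red look-alike of the case alone.

How it is judged:
By the outcome, as a careful person would: the job done as asked, in the order asked, and still so for the second after the job is handed in, with the robot touching nothing.
It also fails if it takes over 72 s, if anything falls off the work surface, if the arm or the gripper's body presses on something with over 40 N, if the wrist force passes 120 N, or if a joint passes its speed limit or range.

ROBOT

A 6-joint arm with a two-finger parallel gripper is mounted at the origin on the work surface. World frame = base frame: x ahead of the robot, y to its left, z up, the work surface at z = 0. Lengths are in m, angles in degrees, forces in N, time in s.
With the tool pointing down it reaches from about 0.4 to 0.925 m from the base axis. Payload 12.5 kg.
Tool frame: the origin (TCP) lies on the front face of the gripper's body, between the roots of the fingers; the fingertips stand 78 mm ahead of it and the grasp point (between the pads) lies ahead of it (ctrl.pinch_z is the z of the grasp point in the tool frame, in m); z points along the fingers, y is the line along which they close (so a half turn about z gives the same grasp; the last joint's range is limited). The gripper opens to 95 mm and grips with 3 to 60 N. Pads are 20 mm wide; open, the fingers measure 119 mm over their backs; the gripper's body (75 mm by 180 mm) begins 59 mm behind the grasp point.
Start: joints at [-73.889, 28.126, 89.318, -0, 62.55, -6.05], TCP at [0.236, -0.579, 0.292] pointing down, gripper open.
Joint ranges: [-177.58, 177.58], [-47.91, 125.51], [2.72, 160], [-65.01, 245.01], [3.68, 167.84], [-153.87, 153.87]. Speed limits (degrees/s): [127.2, 127.2, 159.86, 180, 180, 180].

INTERFACE

Orientations are given as [roll, pitch, yaw] about the fixed x, y, z axes, in that order (R = Rz(yaw) Ry(pitch) Rx(roll)).
In Python, from rig import ctrl gives the robot as it stands.
- The arm moves only by the tool jog_arm, never from a script. Its arguments are lists of equal length, an entry for each row: "claw": the opening, from -1 (shut) to 1 (fully open), so that 0 is half open; "dp": the shift along the tool's x, y, z in m, a list of three; "spin": the turn about the tool's z in rad. In form: {"claw": [claw, ...], "dp": [[tx, ty, tz], ...], "spin": [spin, ...]}. A call has 1 to 20 rows; each row is the pose to reach, as a shift and turn from the pose commanded when the call began, along the tool's axes at that moment; what a row does not reach only later rows make up. A row lasts 1/10 s, in which the tool goes at most 50 mm and 8.59 degrees, less where a joint would pass 70% of its speed; a pose out of reach is approached as far as the arm can. A call with a gripper value outside its range is refused whole. The fingers move at their own pace and stop on an object; the grip force is fixed at half the most. Time passes only in rows, so rows that repeat a pose let the fingers close. It gives the time, the measured TCP pose, the force, the opening and the grip force at its end, in the units of the state.
- ctrl.observe(): the state, without advancing time (a new reading comes with each control period).
- ctrl.camera(name): name is "scene" or "top" or "wrist"; returns the picture (384x512x3 uint8, red, green, blue); there is no depth.
- ctrl.camera_params(name): a dict with "fx", "fy", "cx", "cy" (pixels), "k1" (the pictures are not rectified: a ray, as slopes to the right and down, at radius r is drawn at 1 + k1 r^2 times it, then the intrinsics apply), "rvec" (rotation vector, rad) and "tvec" (3), from world to camera coordinates, as OpenCV has them. Camera axes: x right, y down, z forward; pixel columns grow to the right and rows downward; lengths in m; the calibration is good to about 2 mm. A picture is of the moment at which its call begins: read the wrist's pose just before it. camera_params takes no time and is no camera call; for the wrist camera it gives the pose at the moment of the call.
- ctrl.close_job(): hands the job in; it is judged then, once.
The state is a dict: "clock": time; "joint_positions": joint angles; "qd": joint speeds; "effort": joint torques, N m; "eef_pos": TCP position; "tool_rot": TCP orientation; "ft_force": force on the tool from outside, world axes, zero at the start; "ft_torque": the same for the moment, N m; "width": finger opening in m; "grip_force": force on a finger pad.
Only numpy, scipy, OpenCV 4.12 (cv2) and the standard library are available. Lean on these libraries where they do the work, as an engineer would, in place of code of your own. Each camera call takes 0.05 s, during which the arm holds its last target. There are 200 camera calls.

## Working session

There is one attempt and no reset: what is moved stays moved. The work goes in short steps, Python scripts to look and compute and a tool call to move; the robot and the scene stay as the last step left them, time stands still between calls to the robot, and variables do not carry over. Pictures are saved under pics/ and viewed, at most 10 in all, crops included, and the job is handed in when it is done.

Besides the shell and the picture viewer there is one more tool, called after "Request:" by a JSON object that holds its "method" and its "body", one argument or row to a line. jog_arm: Moves the arm, as the interface text tells. Its arguments: {"type":"object","properties":{"claw":{"type":"array","items":{"type":"number"}},"dp":{"type":"array","items":{"type":"array","items":{"type":"number"}}},"spin":{"type":"array","items":{"type":"number"}}},"required":["claw","dp","spin"]}

```bash
mkdir -p pics
python3 - <<'E'
from rig import ctrl
import cv2,numpy as np
s=ctrl.observe();print(s,ctrl.pinch_z)
a=ctrl.camera("scene");b=ctrl.camera("top")
cv2.imwrite("pics/scene0.png",a[:,:,::-1]);cv2.imwrite("pics/top0.png",b[:,:,::-1])
for n in("scene","top","wrist"):print(n,ctrl.camera_params(n))
E
```

```text
{'clock': 0.0, 'joint_positions': array([-7.38882992e+01,  2.81661213e+01,  8.93511771e+01, -1.30713192e-03,
        6.25494112e+01, -6.05058644e+00]), 'qd': array([ 0.03403465, -0.06697306, -0.12957888,  0.06442792, -0.06888412,
       -0.04068814]), 'effort': array([ 1.03582970e-03, -6.12654519e+01, -2.58175188e+01,  6.93230052e-02,
        4.82387957e-02, -1.29408932e-04]), 'eef_pos': array([ 0.23573976, -0.57865998,  0.29163397]), 'tool_rot': array([-1.79933540e+02, -5.87881859e-03,  2.21628871e+01]), 'ft_force': array([-0.40943292, -0.49093484,  0.15382418]), 'ft_torque': array([ 0.00557354, -0.03305634, -0.03838058]), 'grip_force': 0.0, 'width': 0.09496677460769037} 0.0588
scene {'fx': 447.13512398471676, 'fy': 447.13512398471676, 'cx': 250.36599616292892, 'cy': 184.59862535083835, 'k1': -0.17727730602624403, 'rvec': array([ 1.47095808,  1.88072419, -0.96405782]), 'tvec': array([ 0.13723277, -0.25746818,  1.90007998])}
top {'fx': 402.9254303934042, 'fy': 402.9254303934042, 'cx': 257.08579323605795, 'cy': 194.37857356805029, 'k1': -0.0932863050265441, 'rvec': array([ 2.17806066, -2.16855572,  0.10813572]), 'tvec': array([0.01476161, 0.55278532, 1.2946139 ])}
wrist {'fx': 270.20817348043556, 'fy': 270.20817348043556, 'cx': 256.9602630787168, 'cy': 190.59123822609155, 'k1': -0.06525750071190368, 'rvec': array([-2.43605648,  1.63778281,  0.20134864]), 'tvec': array([-0.6232231 , -0.02777613,  0.3909145 ])}
```

View pics/scene0.png

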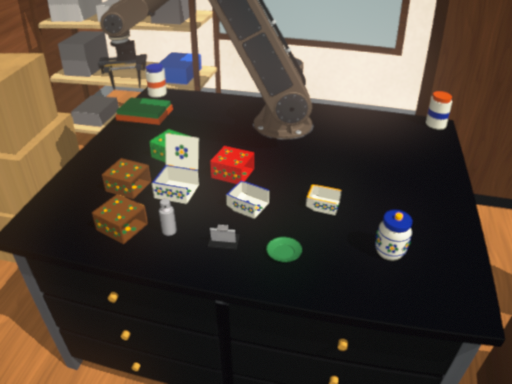

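View pics/top0.png

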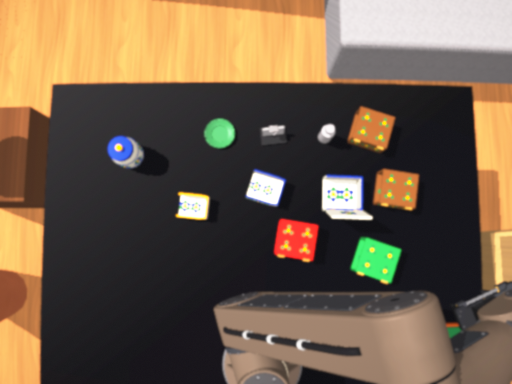

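The scene picture shows the case at about (175,180) with its lid upright, medium at (248,198) and small at (323,199). In the top view, +x is up and +y is left: case (343,190), medium (266,188), small (193,206), red box (297,240).

```bash
cat > h.py <<'E'
from rig import ctrl
import cv2,numpy as np
from scipy.spatial.transform import Rotation as Ro
def cast(P,px,z):
    px=np.atleast_2d(np.array(px,float)); d=np.stack([(px[:,0]-P['cx'])/P['fx'],(px[:,1]-P['cy'])/P['fy']],1)
    u=d.copy()
    for _ in range(30): u=d/(1+P['k1']*(u**2).sum(1,keepdims=True))
    R=cv2.Rodrigues(P['rvec'])[0]; C=-R.T@P['tvec']
    w=np.c_[u,np.ones(len(u))]@R
    return C+w*((z-C[2])/w[:,2])[:,None]
def proj(P,X):
    R=cv2.Rodrigues(P['rvec'])[0]; c=np.atleast_2d(X)@R.T+P['tvec']; u=c[:,:2]/c[:,2:]
    u=u*(1+P['k1']*(u**2).sum(1,keepdims=True)); return u*[P['fx'],P['fy']]+[P['cx'],P['cy']]
def blob(img,box,mask):
    x0,y0,x1,y1=box; m=np.zeros(img.shape[:2],np.uint8); m[y0:y1,x0:x1]=mask[y0:y1,x0:x1]
    m=cv2.morphologyEx(m,cv2.MORPH_CLOSE,np.ones((5,5)))
    c=max(cv2.findContours(m,0,cv2.CHAIN_APPROX_NONE)[0],key=cv2.contourArea)
    return c[:,0].astype(float)
def rect(P,c,z):
    X=cast(P,c,z)[:,:2]; r=cv2.minAreaRect((X*1000).astype(np.float32)); return np.round(r[0],1),np.round(r[1],1),round(r[2],1),np.round(cv2.boxPoints(r),0).tolist()
E
python3 - <<'E'
from h import *
P=ctrl.camera_params("top");img=cv2.imread("pics/top0.png")[:,:,::-1]
m=((img.max(2)>70)).astype(np.uint8)*255
for n,box,z in(("med",(235,160,300,215),.052),("small",(165,180,222,228),.045),("case",(315,165,378,226),.062)):
    print(n,rect(P,blob(img,box,m),z))
for n,px,z in (("ring",(220,133),.016),("stand",(274,134),.05),("atom",(327,132),.1),("red",(297,240),.06)):print(n,cast(P,px,z).round(3))
c=cv2.resize(img[150:235,160:390],None,fx=3.4,fy=3.4,interpolation=cv2.INTER_CUBIC)
cv2.imwrite("pics/crop0.png",c[:,:,::-1])
E
```

```text
med (array([572.3,  -9.2]), array([114.7, 104.7]), 72.9, [[505.0, -49.0], [605.0, -79.0], [639.0, 30.0], [539.0, 61.0]])
small (array([513.5, 226.8]), array([108.7,  89.7]), 84.5, [[464.0, 177.0], [553.0, 168.0], [563.0, 277.0], [474.0, 285.0]])
case (array([ 542.7, -271.1]), array([167.8, 147.6]), 89.4, [[468.0, -354.0], [616.0, -356.0], [617.0, -188.0], [470.0, -186.0]])
ring [[0.761 0.143 0.016]]
stand [[ 0.749 -0.037  0.05 ]]
atom [[ 0.745 -0.203  0.1  ]]
red [[ 0.405 -0.11   0.06 ]]
```

View pics/crop0.png

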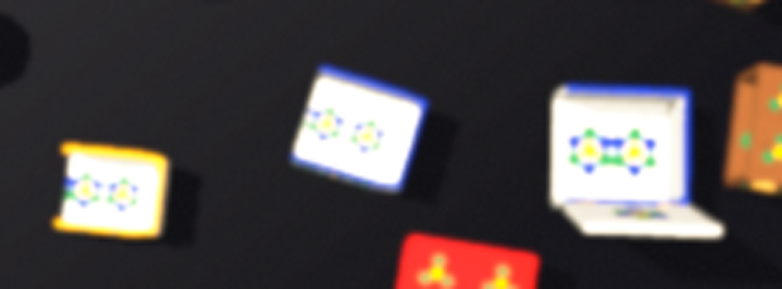

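The crop shows the small tray's mouth to the left (+y) with its yellow closed end at about (163,195). The medium tray is turned about -17°, also with its mouth to the left. The case's rim corners are at about (690,90) and (555,90), and its lid is about upright with its free edge at (650,230). I'll move above them for a closer look with the wrist camera.

Request:
{"method": "jog_arm", "body": {
  "claw": [0,0,0,0,0,0,0,0,0,0,0,0,0,0,0,0,0,0,0,0],
  "dp": [
    [0.04,-0.03,-0.06],
    [0.08,-0.06,-0.1],
    [0.12,-0.095,-0.108],
    [0.16,-0.13,-0.108],
    [0.2,-0.16,-0.108],
    [0.24,-0.19,-0.108],
    [0.28,-0.225,-0.108],
    [0.32,-0.257,-0.108],
    [0.36,-0.29,-0.108],
    [0.4,-0.32,-0.108],
    [0.44,-0.355,-0.108],
    [0.472,-0.379,-0.108],
    [0.472,-0.379,-0.108],
    [0.472,-0.379,-0.108],
    [0.472,-0.379,-0.108],
    [0.472,-0.379,-0.108],
    [0.472,-0.379,-0.108],
    [0.472,-0.379,-0.108],
    [0.472,-0.379,-0.108],
    [0.472,-0.379,-0.108]
  ],
  "spin": [-0.1,-0.2,-0.3,-0.4,-0.5,-0.6,-0.7,-0.8,-0.9,-1.0,-1.1,-1.184,-1.184,-1.184,-1.184,-1.184,-1.184,-1.184,-1.184,-1.184]
}}

```text
clock: 2.1
eef_pos: [0.5298, -0.0502, 0.4003]
tool_rot: [180.0, 0.0, 90.0]
ft_force: [-0.6, 0.3, -0.2]
width: 0.0475
grip_force: 0.0
```

Run:
```python
from h import *
s=ctrl.observe();print(s['clock'],s['eef_pos'],s['tool_rot'],s['joint_positions'])
P=ctrl.camera_params("wrist");img=ctrl.camera("wrist");cv2.imwrite("pics/w1.png",img[:,:,::-1]);np.save("w1.npy",P,allow_pickle=True)
R=cv2.Rodrigues(P['rvec'])[0];print(-R.T@P['tvec'],R)
```

```text
2.1 [ 0.52982345 -0.05018896  0.40028301] [1.79995523e+02 5.87882694e-03 8.99588761e+01] [-1.25226010e+01  1.49160823e+01  9.32633490e+01 -5.02329751e-03
  7.18149275e+01 -1.24799099e+01]
[0.52903871 0.01756273 0.49351178] [[ 9.99999685e-01 -7.65567058e-04  2.08799604e-04]
 [-7.93281815e-04 -9.71041981e-01  2.38907601e-01]
 [ 1.98533914e-05 -2.38907692e-01 -9.71042282e-01]]
```

View pics/w1.png

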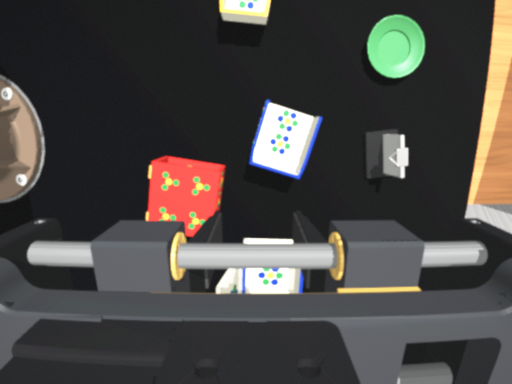

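The wrist picture has +x to the right and +y up. The medium tray's rim corners are at (268,101), (321,116), (251,163) and (301,178), the case mouth is at about (243–295, 240) and the red box is at (187,195). Next I measure the medium tray's rim.

Run:
```python
from h import *
P=np.load("w1.npy",allow_pickle=True).item();img=cv2.imread("pics/w1.png")[:,:,::-1].astype(int)
r,g,b=img[...,0],img[...,1],img[...,2]
blue=((b>90)&(b-r>60)&(b-g>40)).astype(np.uint8)*255
x0,y0,x1,y1=240,90,330,190
ys,xs=np.nonzero(blue[y0:y1,x0:x1]);pts=np.c_[xs+x0,ys+y0].astype(float)
print("med blue",rect(P,pts,.052))
w=(img.min(2)>60)|(blue>0)
print("med all",rect(P,blob(img,(x0,y0,x1,y1),w.astype(np.uint8)*255),.052))
print("mouth", cast(P,[(243,239),(295,238)],.062).round(4),cast(P,[(243,239),(295,238)],.003).round(4))
```

```text
med blue (array([572.5,  -7.6]), array([108. ,  96.1]), 72.8, [[511.0, -45.0], [603.0, -73.0], [634.0, 30.0], [543.0, 58.0]])
med all (array([572.2,  -7.5]), array([108. ,  96.8]), 72.9, [[510.0, -45.0], [603.0, -73.0], [634.0, 30.0], [542.0, 58.0]])
mouth [[ 0.5049 -0.1746  0.062 ]
 [ 0.5946 -0.1729  0.062 ]] [[ 0.5016 -0.2008  0.003 ]
 [ 0.6036 -0.1989  0.003 ]]
```

Request:
{"method": "jog_arm", "body": {
  "claw": [0,0,0,0,0,0,0,0,0,0,0,0,0,-1,-1,-1,-1,-1,-1,-1],
  "dp": [
    [0.02,0.03,0.03],
    [0.04,0.06,0.06],
    [0.0537,0.091,0.09],
    [0.0537,0.091,0.12],
    [0.0537,0.091,0.15],
    [0.0537,0.091,0.18],
    [0.0537,0.091,0.21],
    [0.0537,0.091,0.24],
    [0.0537,0.091,0.265],
    [0.0537,0.091,0.285],
    [0.0537,0.091,0.3],
    [0.0537,0.091,0.31],
    [0.0537,0.091,0.31],
    [0.0537,0.091,0.31],
    [0.0537,0.091,0.31],
    [0.0537,0.091,0.31],
    [0.0537,0.091,0.31],
    [0.0537,0.091,0.31],
    [0.0537,0.091,0.31],
    [0.0537,0.091,0.31]
  ],
  "spin": [0.1,0.2,0.3,0.3,0.3,0.3,0.3,0.3,0.3,0.3,0.3,0.3,0.3,0.3,0.3,0.3,0.3,0.3,0.3,0.3]
}}

```text
clock: 4.15
eef_pos: [0.6212, 0.0038, 0.0904]
tool_rot: [180.0, -0.0, 72.8]
ft_force: [1.7, 0.1, 2.3]
width: 0.005
grip_force: 30.0
```

Run:
```python
from h import *
P=ctrl.camera_params("wrist");img=ctrl.camera("wrist");cv2.imwrite("pics/w2.png",img[:,:,::-1]);np.save("w2.npy",P,allow_pickle=True)
P=ctrl.camera_params("top");img=ctrl.camera("top");cv2.imwrite("pics/t2.png",img[:,:,::-1])
```

```text
(no output)
```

View pics/w2.png

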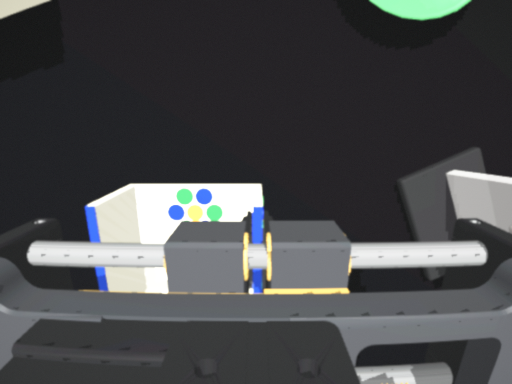

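The wall is held: the opening reads 5 mm, and the pads sit on the blue rim at about (258,240). Now I measure the case from the first top and wrist pictures, and the held tray's mouth edge.

Run:
```python
from h import *
P=ctrl.camera_params("top");img=cv2.imread("pics/top0.png")[:,:,::-1].astype(int)
r,g,b=img[...,0],img[...,1],img[...,2]
blue=((b>90)&(b-r>50)&(b-g>40))
ys,xs=np.nonzero(blue[170:222,318:370]);xs+=318;ys+=170
top=ys<180; print("rim +x rows", sorted(set(ys[top])), "cols",xs[top].min(),xs[top].max())
t=cast(P,np.c_[xs,ys][top],.062); print("fit +x rim: x at mean",t.mean(0).round(4),"slope dx/dy",np.polyfit(t[:,1],t[:,0],1).round(4),"y range",t[:,1].min().round(4),t[:,1].max().round(4),"x",t[:,0].min().round(4),t[:,0].max().round(4))
rt=(xs>358)&(ys>180); t=cast(P,np.c_[xs,ys][rt],.062);print("-y rim",t.mean(0).round(4),np.polyfit(t[:,0],t[:,1],1).round(4),t[:,0].min().round(4))
# lid: bright pixels rows 200+
m=img.min(2)>110
for row in range(178,224,3):
    c=np.nonzero(m[row,312:382])[0]+312; print(row,c.min() if len(c) else 0,c.max() if len(c) else 0,end=' | ')
# wrist1 mouth floor edge
P=np.load("w1.npy",allow_pickle=True).item();im=cv2.imread("pics/w1.png")
gm=im.min(2)>110;print()
for row in range(234,246,2):
    c=np.nonzero(gm[row,220:310])[0]+220; print(row,c.min() if len(c) else 0,c.max() if len(c) else 0,end=' | ')
P=np.load("w2.npy",allow_pickle=True).item();print(cast(P,[(137,184),(264,184)],.003).round(4))
```

```text
rim +x rows [np.int64(174), np.int64(175), np.int64(176), np.int64(177), np.int64(178), np.int64(179)] cols 327 363
fit +x rim: x at mean [ 0.6099 -0.2656  0.062 ] slope dx/dy [0.0407 0.6207] y range -0.3245 -0.2074 x 0.6007 0.6164
-y rim [ 0.5479 -0.3196  0.062 ] [-0.0377 -0.2989] 0.5037
178 323 360 | 181 322 361 | 184 322 361 | 187 322 361 | 190 322 361 | 193 322 361 | 196 322 361 | 199 322 361 | 202 322 361 | 205 322 361 | 208 322 360 | 211 325 364 | 214 328 369 | 217 331 372 | 220 0 0 | 223 0 0 | 
234 0 0 | 236 0 0 | 238 244 279 | 240 243 293 | 242 243 293 | 244 220 309 | [[0.549  0.0552 0.003 ]
 [0.633  0.0291 0.003 ]]
```

The case is at about (0.557,-0.262), turned about -2.2°. I'll drag the medium tray to just in front of the mouth at that angle and let go, then rise for a closer look at both.

Request:
{"method": "jog_arm", "body": {
  "claw": [-1,-1,-1,-1,-1,-1,-1,-1,-1,-1,-1,-1,-1,0,0,0,0,0,0,0],
  "dp": [
    [-0.005,0.001,0],
    [-0.015,0.002,0],
    [-0.025,0.004,0],
    [-0.035,0.005,0],
    [-0.045,0.007,0],
    [-0.055,0.008,0],
    [-0.065,0.01,0],
    [-0.075,0.011,0],
    [-0.085,0.0125,0],
    [-0.095,0.014,0],
    [-0.102,0.015,0],
    [-0.105,0.0155,0],
    [-0.105,0.0155,0],
    [-0.105,0.0155,0],
    [-0.105,0.0155,0],
    [-0.105,0.0155,0],
    [-0.105,0.0155,-0.03],
    [-0.105,0.0155,-0.07],
    [-0.105,0.0155,-0.11],
    [-0.105,0.0155,-0.15]
  ],
  "spin": [-0.012,-0.037,-0.062,-0.087,-0.112,-0.137,-0.162,-0.187,-0.212,-0.237,-0.254,-0.262,-0.262,-0.262,-0.262,-0.262,-0.262,-0.262,-0.262,-0.262]
}}

```text
clock: 6.25
eef_pos: [0.6045, -0.1009, 0.2416]
tool_rot: [-180.0, 0.0, 87.8]
ft_force: [0.0, -0.5, 0.7]
width: 0.047
grip_force: 0.0
```

Request:
{"method": "jog_arm", "body": {
  "claw": [0,0,0,0,0,0,0,0,0,0,0,0],
  "dp": [
    [0,0,-0.04],
    [0,0,-0.08],
    [-0.03,0,-0.12],
    [-0.07,-0.01,-0.14],
    [-0.11,-0.01,-0.158],
    [-0.15,-0.02,-0.158],
    [-0.19,-0.025,-0.158],
    [-0.23,-0.033,-0.158],
    [-0.27,-0.033,-0.158],
    [-0.3,-0.033,-0.158],
    [-0.3,-0.033,-0.158],
    [-0.3,-0.033,-0.158]
  ],
  "spin": [0,0,0,0,0,0,0,0,0,0,0,0]
}}

```text
clock: 7.45
eef_pos: [0.5601, -0.3997, 0.3976]
tool_rot: [-180.0, -0.0, 87.8]
ft_force: [0.5, -0.6, 0.1]
width: 0.0475
grip_force: 0.0
```

Run:
```python
from h import *
P=ctrl.camera_params("wrist");img=ctrl.camera("wrist");cv2.imwrite("pics/w3.png",img[:,:,::-1]);np.save("w3.npy",P,allow_pickle=True)
```

```text
(no output)
```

View pics/w3.png

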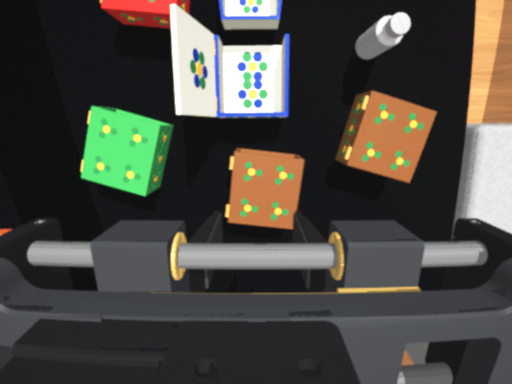

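The picture shows the case with its blue rim: +x wall from (289,36) to (289,115), back wall along row 115, hinge side at column 217. The lid's free edge runs from (172,6) to (176,113). The medium tray's nose is at row 28 between columns 221 and 281, lined up with the mouth.

Run:
```python
from h import *
P=np.load("w3.npy",allow_pickle=True).item();img=cv2.imread("pics/w3.png")[:,:,::-1].astype(int)
r,g,b=img[...,0],img[...,1],img[...,2]
blue=((b>80)&(b-r>50)&(b-g>40))
def sel(x0,y0,x1,y1):
    ys,xs=np.nonzero(blue[y0:y1,x0:x1]);return np.c_[xs+x0,ys+y0].astype(float)
px=sel(281,32,296,112);t=cast(P,px,.062);k=np.polyfit(t[:,1],t[:,0],1);print("+x rim mean",t.mean(0).round(4),"slope",k.round(4),"y",t[:,1].min().round(4),t[:,1].max().round(4))
px=sel(222,108,286,122);t=cast(P,px,.062);k=np.polyfit(t[:,0],t[:,1],1);print("-y rim mean",t.mean(0).round(4),"slope",k.round(4))
px=sel(212,32,224,112);t=cast(P,px,.062);k=np.polyfit(t[:,1],t[:,0],1);print("-x rim mean",t.mean(0).round(4),"slope",k.round(4),len(t))
px=sel(218,14,286,32);t=cast(P,px,.052);k=np.polyfit(t[:,0],t[:,1],1);print("med nose rim",t.mean(0).round(4),k.round(4),t.min(0).round(4),t.max(0).round(4))
px=sel(216,0,290,22)
for y in range(0,28,4):
    c=np.nonzero(blue[y,214:290])[0]+214;print(y,c.tolist())
# floor mouth edge
m=img.min(2)>110
for x in (230,250,270):
    c=np.nonzero(m[30:60,x])[0]+30;print(x,c.min(),cast(P,[(x,c.min())],.003).round(4))
# lid: plane through hinge, free-edge ends ray ∩ vertical plane y of lid ends; find angle
H=np.array([.502,-.2,.063])
R=cv2.Rodrigues(P['rvec'])[0]
for p,d in(((172,6),.0585),((176,114),-.0585)):
    a=cast(P,[p],0)[0];c=cast(P,[p],.3)[0];y=-.262+d;s=(y-a[1])/(c[1]-a[1]);print("lid free",(a+s*(c-a)).round(4))
```

```text
+x rim mean [ 0.6089 -0.2581  0.062 ] slope [0.0307 0.6168] y -0.3133 -0.2019
-y rim mean [ 0.5596 -0.3164  0.062 ] slope [-0.0193 -0.3056]
-x rim mean [ 0.5047 -0.2537  0.062 ] slope [0.0287 0.512 ] 294
med nose rim [ 0.5569 -0.1745  0.052 ] [-0.0362 -0.1544] [ 0.5128 -0.1789  0.052 ] [ 0.602  -0.1683  0.052 ]
0 [218, 219, 220, 221, 222, 240, 241, 242, 243, 244, 245, 278, 279, 280, 281, 282]
4 [218, 219, 220, 221, 222, 241, 242, 243, 244, 278, 279, 280, 281, 282]
8 [219, 220, 221, 222, 223, 252, 253, 254, 255, 256, 257, 277, 278, 279, 280, 281]
12 [219, 220, 221, 222, 223, 254, 255, 277, 278, 279, 280, 281]
16 [220, 221, 222, 223, 224, 225, 226, 227, 229, 230, 231, 232, 233, 234, 235, 236, 237, 238, 239, 240, 241, 242, 243, 244, 245, 246, 247, 248, 249, 250, 251, 252, 253, 254, 255, 256, 257, 258, 259, 260, 261, 262, 263, 264, 265, 266, 267, 268, 269, 270, 271, 272, 273, 274, 275, 276, 277, 278, 279, 280]
20 []
24 []
230 45 [[ 0.5217 -0.1993  0.003 ]]
250 45 [[ 0.5551 -0.2007  0.003 ]]
270 45 [[ 0.5885 -0.202   0.003 ]]
lid free [ 0.4763 -0.2035  0.176 ]
lid free [ 0.4952 -0.3205  0.2611]
```

The case origin comes out at about (0.557,-0.260), turned -1.6°; its rims are 104 mm apart as they should be. The medium tray sits within 2 mm and 1° of that line. Next: close the fingers, turn a quarter, go down inside the medium tray and tow it by its closed end.

Request:
{"method": "jog_arm", "body": {
  "claw": [-1,-1,-1,-1,-1,-1,-1,-1,-1,-1,-1,-1,-1,-1,-1,-1,-1,-1,-1,-1],
  "dp": [
    [0.03,-0.001,0],
    [0.065,-0.003,0],
    [0.1,-0.004,0],
    [0.135,-0.005,0],
    [0.17,-0.006,0],
    [0.205,-0.008,0],
    [0.24,-0.009,0],
    [0.265,-0.01,0],
    [0.275,-0.01,0],
    [0.275,-0.01,0.02],
    [0.275,-0.01,0.05],
    [0.275,-0.01,0.085],
    [0.275,-0.01,0.12],
    [0.275,-0.01,0.155],
    [0.275,-0.01,0.19],
    [0.275,-0.01,0.22],
    [0.275,-0.01,0.25],
    [0.275,-0.01,0.275],
    [0.275,-0.01,0.29],
    [0.275,-0.01,0.298]
  ],
  "spin": [0.13,0.26,0.39,0.52,0.65,0.78,0.91,1.04,1.17,1.3,1.43,1.56,1.56,1.56,1.56,1.56,1.56,1.56,1.56,1.56]
}}

```text
clock: 9.5
eef_pos: [0.5604, -0.123, 0.0994]
tool_rot: [-180.0, 0.1, -1.5]
ft_force: [0.2, 0.0, 0.1]
width: 0.0004
grip_force: 0.0
```

Request:
{"method": "jog_arm", "body": {
  "claw": [-1,-1,-1,-1,-1,-1,-1,-1,-1,-1,-1,-1,-1,-1,-1,-1,-1,-1,-1,-1],
  "dp": [
    [0,0.01,0],
    [0,0.022,0],
    [0,0.03,0],
    [0,0.036,0],
    [0,0.042,0],
    [0,0.048,0],
    [0,0.055,0],
    [0,0.062,0],
    [0,0.069,0],
    [0,0.076,0],
    [0,0.083,0],
    [0,0.09,0],
    [0,0.097,0],
    [0,0.104,0],
    [0,0.111,0],
    [0,0.118,0],
    [0,0.125,0],
    [0,0.132,0],
    [0,0.139,0],
    [0,0.145,0]
  ],
  "spin": [0,0,0,0,0,0,0,0,0,0,0,0,0,0,0,0,0,0,0,0]
}}

```text
clock: 11.5
eef_pos: [0.5568, -0.2699, 0.1002]
tool_rot: [180.0, -0.0, -1.6]
ft_force: [0.3, 1.2, 0.1]
width: 0.0002
grip_force: 0.9
```

Run:
```python
from h import *
img=ctrl.camera("scene");img2=ctrl.camera("top")
a=cv2.resize(img[110:250,90:360],None,fx=2.5,fy=2.5,interpolation=cv2.INTER_CUBIC)
a=a[:, :400]; b=cv2.resize(img2[140:250,230:390],(400,350),interpolation=cv2.INTER_CUBIC)
cv2.imwrite("pics/c4.png",np.hstack([a,b])[:,:,::-1])
```

```text
(no output)
```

View pics/c4.png

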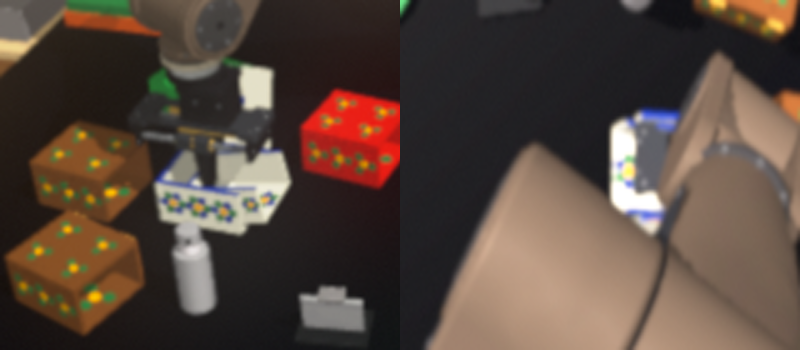

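The left half shows the medium tray almost inside the case with the fingers in it, at about (230,190). The force is only 1.2 N, so it is going in freely and I'll keep pushing.

Request:
{"method": "jog_arm", "body": {
  "claw": [-1,-1,-1,-1,-1,-1],
  "dp": [
    [0,0.005,0],
    [0,0.01,0],
    [0,0.014,0],
    [0,0.018,0],
    [0,0.021,0],
    [0,0.023,0]
  ],
  "spin": [0,0,0,0,0,0]
}}

```text
clock: 12.2
eef_pos: [0.5562, -0.2926, 0.1002]
tool_rot: [180.0, -0.0, -1.6]
ft_force: [0.2, 2.1, -0.2]
width: 0.0005
grip_force: 0.9
```

Request:
{"method": "jog_arm", "body": {
  "claw": [-1,-1],
  "dp": [
    [0,0.001,0],
    [0,0.001,0]
  ],
  "spin": [0,0]
}}

```text
clock: 12.4
eef_pos: [0.5562, -0.2934, 0.1003]
tool_rot: [180.0, -0.0, -1.6]
ft_force: [-0.5, 1.6, 0.5]
width: 0.0003
grip_force: 0.6
```

Request:
{"method": "jog_arm", "body": {
  "claw": [-1,-1],
  "dp": [
    [0,0.001,0],
    [0,0.001,0]
  ],
  "spin": [0,0]
}}

```text
clock: 12.6
eef_pos: [0.5562, -0.2943, 0.1003]
tool_rot: [180.0, -0.0, -1.6]
ft_force: [-1.1, 1.7, 0.6]
width: 0.0003
grip_force: 0.8
```

Request:
{"method": "jog_arm", "body": {
  "claw": [-1,-1,-1],
  "dp": [
    [0,0.001,0],
    [0,0.002,0],
    [0,0.002,0]
  ],
  "spin": [0,0,0]
}}

```text
clock: 12.9
eef_pos: [0.5562, -0.2964, 0.1003]
tool_rot: [180.0, -0.0, -1.6]
ft_force: [0.4, 1.9, -0.6]
width: 0.0006
grip_force: 0.8
```

Request:
{"method": "jog_arm", "body": {
  "claw": [-1,-1,-1],
  "dp": [
    [0,0.001,0],
    [0,0.002,0],
    [0,0.002,0]
  ],
  "spin": [0,0,0]
}}

```text
clock: 13.2
eef_pos: [0.5561, -0.2984, 0.1003]
tool_rot: [180.0, -0.0, -1.6]
ft_force: [-0.1, 2.0, -0.2]
width: 0.0005
grip_force: 0.9
```

Request:
{"method": "jog_arm", "body": {
  "claw": [-1,-1,-1],
  "dp": [
    [0,0.001,0],
    [0,0.002,0],
    [0,0.002,0]
  ],
  "spin": [0,0,0]
}}

```text
clock: 13.5
eef_pos: [0.5561, -0.2989, 0.1002]
tool_rot: [-179.9, 0.0, -1.6]
ft_force: [1.0, 11.4, 3.0]
width: 0.0008
grip_force: 6.1
```

Request:
{"method": "jog_arm", "body": {
  "claw": [-1,-1,-1],
  "dp": [
    [0,0.001,0],
    [0,0.0015,0],
    [0,0.0015,0]
  ],
  "spin": [0,0,0]
}}

```text
clock: 13.8
eef_pos: [0.556, -0.2991, 0.1002]
tool_rot: [-179.8, 0.1, -1.6]
ft_force: [3.2, 18.8, 5.1]
width: 0.0003
grip_force: 10.3
```

The medium tray is home: the force rose to 19 N and motion stopped at y=-0.299. Now I back off, rise and go to look at the small tray.

Request:
{"method": "jog_arm", "body": {
  "claw": [-1,-1,-1,-1,-1,-1,0,0,0,0,0,0,0,0,0,0,0,0,0],
  "dp": [
    [0,-0.01,0],
    [0,-0.025,0],
    [0,-0.03,-0.04],
    [0,-0.03,-0.085],
    [0,-0.04,-0.13],
    [0,-0.07,-0.175],
    [0,-0.11,-0.22],
    [-0.005,-0.15,-0.25],
    [-0.01,-0.19,-0.25],
    [-0.015,-0.23,-0.25],
    [-0.02,-0.27,-0.25],
    [-0.025,-0.31,-0.25],
    [-0.03,-0.35,-0.25],
    [-0.035,-0.39,-0.25],
    [-0.038,-0.42,-0.25],
    [-0.038,-0.432,-0.25],
    [-0.038,-0.432,-0.25],
    [-0.038,-0.432,-0.25],
    [-0.038,-0.432,-0.25]
  ],
  "spin": [0,0,0,0,0,-0.05,-0.18,-0.31,-0.44,-0.57,-0.7,-0.83,-0.96,-1.09,-1.22,-1.35,-1.48,-1.506,-1.506]
}}

```text
clock: 15.7
eef_pos: [0.5296, 0.1311, 0.3502]
tool_rot: [180.0, 0.0, 84.6]
ft_force: [-0.8, -1.0, 0.0]
width: 0.0474
grip_force: 0.0
```

Run:
```python
from h import *
P=ctrl.camera_params("wrist");img=ctrl.camera("wrist");cv2.imwrite("pics/w5.png",img[:,:,::-1]);np.save("w5.npy",P,allow_pickle=True)
img=img.astype(int)
m=(img[...,0]>120)&(img[...,1]>90)
b=proj(P,[[.513,.227,.045]])[0];print(b,img.shape)
x,y=b.astype(int);box=(max(x-80,0),max(y-80,0),x+80,min(y+75,235))
w=(img.max(2)>110).astype(np.uint8)*255
print("all",rect(P,blob(img,box,w),.045))
yel=((img[...,0]>120)&(img[...,0]-img[...,2]>70)&(img[...,1]>70))
ys,xs=np.nonzero(yel[box[1]:box[3],box[0]:box[2]]);print("yel",rect(P,np.c_[xs+box[0],ys+box[1]].astype(float),.045))
# case/medium from top
im=ctrl.camera("top");cv2.imwrite("pics/t5.png",im[:,:,::-1])
```

```text
[239.54365214 105.5070612 ] (384, 512, 3)
all (array([513.2, 230.1]), array([98.8, 80.8]), 83.3, [[467.0, 186.0], [548.0, 176.0], [559.0, 274.0], [479.0, 284.0]])
yel (array([513.1, 230.1]), array([98.8, 80.7]), 83.3, [[467.0, 186.0], [547.0, 176.0], [559.0, 274.0], [479.0, 284.0]])
```

View pics/w5.png

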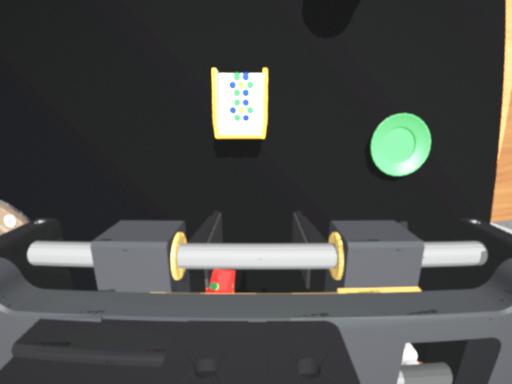

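The small tray's yellow rim fills columns 212–268 and rows 68–138, with its mouth up (+y). That puts its centre at (0.513, 0.230), turned -6.7°. I'll grip its +x wall near the mouth.

Request:
{"method": "jog_arm", "body": {
  "claw": [0,0,0,0,0,0,0,0,0,0,-1,-1,-1,-1,-1,-1],
  "dp": [
    [0.04,0.004,0.03],
    [0.08,0.008,0.06],
    [0.118,0.0104,0.09],
    [0.118,0.0104,0.125],
    [0.118,0.0104,0.16],
    [0.118,0.0104,0.195],
    [0.118,0.0104,0.225],
    [0.118,0.0104,0.245],
    [0.118,0.0104,0.262],
    [0.118,0.0104,0.262],
    [0.118,0.0104,0.262],
    [0.118,0.0104,0.262],
    [0.118,0.0104,0.262],
    [0.118,0.0104,0.262],
    [0.118,0.0104,0.262],
    [0.118,0.0104,0.262]
  ],
  "spin": [0.024,0.024,0.024,0.024,0.024,0.024,0.024,0.024,0.024,0.024,0.024,0.024,0.024,0.024,0.024,0.024]
}}

```text
clock: 17.4
eef_pos: [0.5511, 0.2477, 0.0885]
tool_rot: [180.0, -0.0, 83.4]
ft_force: [1.4, -2.2, 1.3]
width: 0.0053
grip_force: 19.7
```

Request:
{"method": "jog_arm", "body": {
  "claw": [-1,-1,-1,-1,-1,-1,-1,-1,-1,-1,-1,-1,-1,-1,-1,-1,-1,-1,-1,-1],
  "dp": [
    [-0.005,0.001,0],
    [-0.015,0.0037,0],
    [-0.03,0.0074,0],
    [-0.05,0.0124,0],
    [-0.07,0.0173,0],
    [-0.09,0.0223,0],
    [-0.11,0.0272,0],
    [-0.13,0.0321,0],
    [-0.15,0.0371,0],
    [-0.17,0.042,0],
    [-0.19,0.047,0],
    [-0.21,0.0519,0],
    [-0.23,0.0569,0],
    [-0.25,0.0618,0],
    [-0.27,0.0668,0],
    [-0.29,0.0717,0],
    [-0.31,0.0766,0],
    [-0.33,0.0816,0],
    [-0.345,0.0853,0],
    [-0.3535,0.0874,0]
  ],
  "spin": [0,-0.004,-0.008,-0.012,-0.017,-0.022,-0.027,-0.032,-0.037,-0.042,-0.047,-0.052,-0.057,-0.062,-0.067,-0.072,-0.077,-0.082,-0.086,-0.089]
}}

```text
clock: 19.4
eef_pos: [0.5965, -0.1153, 0.0885]
tool_rot: [-180.0, -0.0, 88.4]
ft_force: [-0.3, 6.2, 6.2]
width: 0.0046
grip_force: 30.0
```

Request:
{"method": "jog_arm", "body": {
  "claw": [-1,0,0,0,0,0,0,0,0],
  "dp": [
    [0,0,0],
    [0,0,0],
    [0,0,0],
    [0,0,-0.03],
    [0,0,-0.07],
    [0,0,-0.12],
    [0,0,-0.17],
    [0,0,-0.21],
    [0,0,-0.21]
  ],
  "spin": [0,0,0,0,0,0,0,0,0]
}}

```text
clock: 20.3
eef_pos: [0.5978, -0.1135, 0.3037]
tool_rot: [179.5, 0.1, 88.5]
ft_force: [0.5, -0.6, -0.0]
width: 0.0475
grip_force: 0.0
```

Request:
{"method": "jog_arm", "body": {
  "claw": [-1,-1,-1,-1,-1,-1,-1,-1,-1,-1],
  "dp": [
    [-0.03,-0.005,-0.03],
    [-0.07,-0.01,-0.06],
    [-0.11,-0.01,-0.09],
    [-0.15,-0.02,-0.1],
    [-0.19,-0.025,-0.1],
    [-0.23,-0.029,-0.1],
    [-0.27,-0.029,-0.1],
    [-0.288,-0.029,-0.1],
    [-0.288,-0.029,-0.1],
    [-0.288,-0.029,-0.1]
  ],
  "spin": [0,0,0,0,0,0,0,0,0,0]
}}

```text
clock: 21.3
eef_pos: [0.5602, -0.3999, 0.3973]
tool_rot: [-179.9, -0.1, 88.5]
ft_force: [-0.1, 0.1, 1.2]
width: 0.0002
grip_force: 0.0
```

Run:
```python
from h import *
s=ctrl.observe();print(s['eef_pos'],s['tool_rot'])
P=ctrl.camera_params("wrist");im=ctrl.camera("wrist");np.save("w6.npy",P,allow_pickle=True);cv2.imwrite("pics/w6full.png",im[:,:,::-1])
cv2.imwrite("pics/w6.png",cv2.resize(im[:140,150:320],None,fx=4,fy=4,interpolation=cv2.INTER_CUBIC)[:,:,::-1])
img=im.astype(int);yel=((img[...,0]>120)&(img[...,0]-img[...,2]>70)&(img[...,1]>70)&(img[...,0]-img[...,1]<110))
ys,xs=np.nonzero(yel[:45,205:300]);t=cast(P,np.c_[xs+205,ys].astype(float),.045)
print(t.min(0).round(4),t.max(0).round(4))
for r in range(0,45,4):
    c=xs[ys==r]+205
    if len(c): print(r,c.min(),c.max(),len(c),cast(P,[(c.min(),r),(c.max(),r)],.045)[:,:2].round(4).tolist())
```

```text
[ 0.56021974 -0.39989577  0.39731112] [-1.79941197e+02 -6.79955708e-02  8.84582839e+01]
[ 0.5   -0.209  0.045] [ 0.5987 -0.1471  0.045 ]
0 226 279 12 [[0.5196, -0.1471], [0.5987, -0.1494]]
4 226 279 12 [[0.5194, -0.1527], [0.5986, -0.155]]
8 227 279 16 [[0.5206, -0.1584], [0.5985, -0.1606]]
12 227 278 10 [[0.5204, -0.164], [0.5969, -0.1662]]
16 228 278 9 [[0.5217, -0.1697], [0.5968, -0.1719]]
20 228 277 10 [[0.5214, -0.1754], [0.5952, -0.1775]]
24 229 277 49 [[0.5227, -0.1811], [0.5952, -0.1832]]
44 215 215 1 [[0.5, -0.209], [0.5, -0.209]]
```

View pics/w6.png

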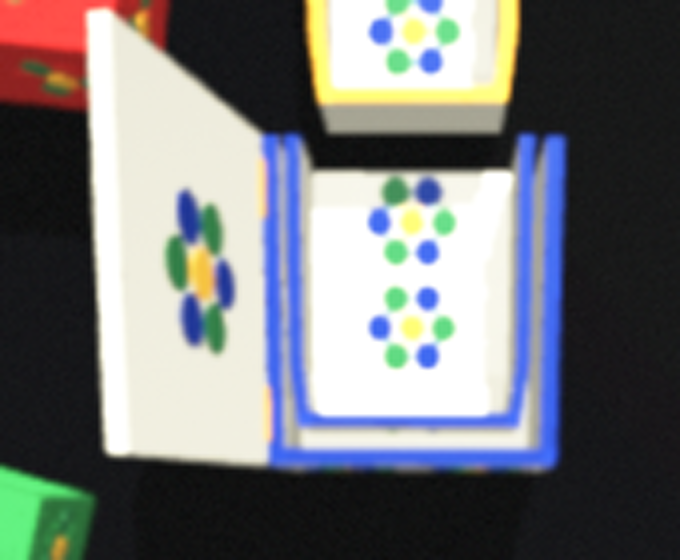

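The picture shows the medium tray inside the case, with its nose rim at row 422 and the case's back rim at row 457. The small tray is in front of the mouth, with its nose rim at row 98. The back gap looks larger than home would leave, so I'll measure it.

Run:
```python
from h import *
P=np.load("w6.npy",allow_pickle=True).item();im=cv2.imread("pics/w6full.png")[:,:,::-1].astype(int)
r,g,b=im[...,0],im[...,1],im[...,2];blue=((b>80)&(b-r>50)&(b-g>40))
for x in (235,245,255,265):
    rows=np.nonzero(blue[98:122,x])[0]+98; a=rows[rows<110];c=rows[rows>=110]
    print(x,a.tolist(),c.tolist(),"med nose",cast(P,[(x,a.mean())],.055)[0].round(4),"case back",cast(P,[(x,c.mean())],.062)[0].round(4))
for row in (50,70,90):
    c=np.nonzero(blue[row,210:296])[0]+210; 
    for grp,z in ((np.split(c,np.nonzero(np.diff(c)>1)[0]+1),0),):
        print(row,[(q.mean().round(1),cast(P,[(q.mean(),row)],.055)[0,:2].round(4).tolist(),cast(P,[(q.mean(),row)],.062)[0,:2].round(4).tolist()) for q in grp])
# rim ends at mouth
for x0,x1,z in((215,219,.062),(221,226,.055),(279,284,.055),(286,292,.062)):
    ys,xs=np.nonzero(blue[25:60,x0:x1]);print("mouth end",x0,ys.min()+25,cast(P,[((x0+x1)/2,ys.min()+25)],z)[0].round(4))
# brown box near: predicted y front top
w3=np.load("w3.npy",allow_pickle=True).item()
print("brown top corners",cast(w3,[(234,149),(303,155),(230,222),(296,229)],.069).round(3).tolist())
```

```text
235 [104, 105, 106] [112, 113, 114, 115, 116] med nose [ 0.5277 -0.3013  0.055 ] case back [ 0.5276 -0.3152  0.062 ]
245 [104, 105, 106] [112, 113, 114, 115, 116] med nose [ 0.5432 -0.3018  0.055 ] case back [ 0.543  -0.3156  0.062 ]
255 [104, 105, 106] [112, 113, 114, 115, 116] med nose [ 0.5587 -0.3022  0.055 ] case back [ 0.5583 -0.3161  0.062 ]
265 [104, 105, 106] [112, 113, 114, 115, 116] med nose [ 0.5741 -0.3026  0.055 ] case back [ 0.5737 -0.3165  0.062 ]
50 [(np.float64(218.0), [0.5055, -0.2204], [0.5064, -0.2222]), (np.float64(222.5), [0.5122, -0.2207], [0.513, -0.2225]), (np.float64(257.0), [0.5639, -0.2223], [0.5639, -0.2241]), (np.float64(281.0), [0.5998, -0.2232], [0.5992, -0.2249]), (np.float64(288.5), [0.6111, -0.2234], [0.6103, -0.2251])]
70 [(np.float64(217.5), [0.5033, -0.249], [0.5042, -0.2503]), (np.float64(223.5), [0.5124, -0.2493], [0.5132, -0.2507]), (np.float64(280.5), [0.5987, -0.2518], [0.5981, -0.253]), (np.float64(288.0), [0.6101, -0.252], [0.6093, -0.2533])]
90 [(np.float64(218.0), [0.5025, -0.2782], [0.5034, -0.2791]), (np.float64(223.5), [0.5109, -0.2785], [0.5117, -0.2793]), (np.float64(256.5), [0.5616, -0.28], [0.5616, -0.2808]), (np.float64(280.5), [0.5984, -0.2809], [0.5978, -0.2818]), (np.float64(287.0), [0.6084, -0.2811], [0.6076, -0.282])]
mouth end 215 33 [ 0.5061 -0.1986  0.062 ]
mouth end 221 33 [ 0.5148 -0.1968  0.055 ]
mouth end 279 33 [ 0.6009 -0.1992  0.055 ]
mouth end 286 33 [ 0.6112 -0.2016  0.062 ]
brown top corners [[0.525, -0.368, 0.069], [0.632, -0.381, 0.069], [0.511, -0.487, 0.069], [0.62, -0.504, 0.069]]
```

The medium tray is about 8 mm short of home, so it was either dragged back on the retreat or stopped early. I'll go back inside it and push again, watching where the force rises.

Request:
{"method": "jog_arm", "body": {
  "claw": [-1,-1,-1,-1,-1,-1,-1,-1,-1,-1,-1,-1,-1,-1,-1,-1,-1,-1,-1,-1],
  "dp": [
    [0.02,0,0],
    [0.04,-0.001,0],
    [0.06,-0.003,0],
    [0.08,-0.004,0],
    [0.1,-0.005,0],
    [0.12,-0.006,0],
    [0.138,-0.007,0],
    [0.138,-0.007,0],
    [0.138,-0.007,0.01],
    [0.138,-0.007,0.03],
    [0.138,-0.007,0.06],
    [0.138,-0.007,0.09],
    [0.138,-0.007,0.12],
    [0.138,-0.007,0.155],
    [0.138,-0.007,0.19],
    [0.138,-0.007,0.22],
    [0.138,-0.007,0.25],
    [0.138,-0.007,0.275],
    [0.138,-0.007,0.29],
    [0.138,-0.007,0.298]
  ],
  "spin": [0.13,0.26,0.39,0.52,0.65,0.78,0.91,1.04,1.17,1.3,1.43,1.56,1.571,1.571,1.571,1.571,1.571,1.571,1.571,1.571]
}}

```text
clock: 23.35
eef_pos: [0.5568, -0.2614, 0.0995]
tool_rot: [-180.0, 0.0, -1.5]
ft_force: [0.2, -0.3, 0.3]
width: 0.0003
grip_force: 0.0
```

Request:
{"method": "jog_arm", "body": {
  "claw": [-1,-1,-1,-1,-1],
  "dp": [
    [0,0.007,0],
    [0,0.014,0],
    [0,0.02,0],
    [0,0.024,0],
    [0,0.026,0]
  ],
  "spin": [0,0,0,0,0]
}}

```text
clock: 23.85
eef_pos: [0.5561, -0.2893, 0.1008]
tool_rot: [180.0, -0.0, -1.6]
ft_force: [0.4, -0.5, 0.2]
width: 0.0006
grip_force: 0.0
```

Request:
{"method": "jog_arm", "body": {
  "claw": [-1,-1,-1],
  "dp": [
    [0,0.003,0],
    [0,0.006,0],
    [0,0.006,0]
  ],
  "spin": [0,0,0]
}}

```text
clock: 24.15
eef_pos: [0.5559, -0.2947, 0.1002]
tool_rot: [-180.0, 0.0, -1.6]
ft_force: [0.5, -0.1, 0.5]
width: 0.0006
grip_force: 0.5
```

Request:
{"method": "jog_arm", "body": {
  "claw": [-1,-1,-1],
  "dp": [
    [0,0.002,0],
    [0,0.003,0],
    [0,0.003,0]
  ],
  "spin": [0,0,0]
}}

```text
clock: 24.45
eef_pos: [0.5558, -0.2976, 0.1002]
tool_rot: [180.0, 0.0, -1.6]
ft_force: [0.3, 2.1, -0.7]
width: 0.0005
grip_force: 0.7
```

Request:
{"method": "jog_arm", "body": {
  "claw": [-1,-1,-1],
  "dp": [
    [0,0.001,0],
    [0,0.002,0],
    [0,0.002,0]
  ],
  "spin": [0,0,0]
}}

```text
clock: 24.75
eef_pos: [0.5558, -0.2993, 0.1002]
tool_rot: [-180.0, 0.0, -1.6]
ft_force: [0.4, 4.6, -0.6]
width: 0.0004
grip_force: 1.9
```

Request:
{"method": "jog_arm", "body": {
  "claw": [-1,-1,-1],
  "dp": [
    [0,0.001,0],
    [0,0.002,0],
    [0,0.002,0]
  ],
  "spin": [0,0,0]
}}

```text
clock: 25.05
eef_pos: [0.5558, -0.2996, 0.1002]
tool_rot: [-179.8, 0.1, -1.6]
ft_force: [3.9, 15.3, 2.6]
width: 0.0003
grip_force: 7.9
```

Request:
{"method": "jog_arm", "body": {
  "claw": [-1,-1,-1,-1,-1,-1,-1,-1,-1],
  "dp": [
    [0,-0.002,0],
    [0,-0.004,0],
    [0,-0.006,0],
    [0,-0.009,0],
    [0,-0.012,0],
    [0,-0.016,0],
    [0,-0.02,0],
    [0,-0.026,0],
    [0,-0.03,0]
  ],
  "spin": [0,0,0,0,0,0,0,0,0]
}}

```text
clock: 25.95
eef_pos: [0.5566, -0.2709, 0.1002]
tool_rot: [180.0, 0.0, -1.5]
ft_force: [-0.2, 0.5, -0.5]
width: 0.0004
grip_force: 0.0
```

Request:
{"method": "jog_arm", "body": {
  "claw": [-1,-1,-1,-1,-1,-1,-1,-1,-1,-1,-1,-1,-1,-1,-1,-1,-1,-1,-1],
  "dp": [
    [0,0,-0.03],
    [0,0,-0.07],
    [0,0,-0.11],
    [0,0,-0.155],
    [0,0,-0.2],
    [0,0.01,-0.24],
    [0,0.03,-0.28],
    [0,0.05,-0.298],
    [0,0.07,-0.298],
    [0,0.09,-0.298],
    [0,0.11,-0.298],
    [0,0.125,-0.298],
    [0,0.13,-0.298],
    [0,0.13,-0.298],
    [0,0.13,-0.298],
    [0,0.13,-0.298],
    [0,0.13,-0.298],
    [0,0.13,-0.298],
    [0,0.13,-0.298]
  ],
  "spin": [0,0,0,0,0,-0.13,-0.26,-0.39,-0.52,-0.65,-0.78,-0.91,-1.04,-1.17,-1.3,-1.43,-1.56,-1.571,-1.571]
}}

```text
clock: 27.85
eef_pos: [0.5531, -0.4013, 0.3982]
tool_rot: [-180.0, 0.0, 88.3]
ft_force: [0.0, -0.3, -0.7]
width: 0.0005
grip_force: 0.0
```

```bash
cat > gap.py <<'E'
from h import *
import sys
n=sys.argv[1];s=ctrl.observe();print(s['clock'],s['eef_pos'],s['tool_rot'])
P=ctrl.camera_params("wrist");im=ctrl.camera("wrist");np.save(n+".npy",P,allow_pickle=True);cv2.imwrite(f"pics/{n}full.png",im[:,:,::-1])
im=im.astype(int);r,g,b=im[...,0],im[...,1],im[...,2];blue=((b>80)&(b-r>50)&(b-g>40))
v0=int(proj(P,[[.557,-.285,.055]])[0,1]);v1=int(proj(P,[[.557,-.33,.062]])[0,1])
for X in (.535,.55,.565,.58):
    x=int(proj(P,[[X,-.31,.06]])[0,0]);rows=np.nonzero(blue[v0:v1,x])[0]+v0
    gs=np.split(rows,np.nonzero(np.diff(rows)>1)[0]+1)
    print(x,[(q.min(),q.max(),cast(P,[(x,q.mean())],.055)[0,1].round(4),cast(P,[(x,q.mean())],.062)[0,1].round(4)) for q in gs if len(q)])
E
python3 gap.py w7
```

```text
27.85 [ 0.55306005 -0.40129399  0.39817319] [-1.79994119e+02  1.93579552e-03  8.82820687e+01]
244 [(np.int64(108), np.int64(115), np.float64(-0.3132), np.float64(-0.3136))]
253 [(np.int64(108), np.int64(114), np.float64(-0.3129), np.float64(-0.3133))]
263 [(np.int64(92), np.int64(92), np.float64(-0.285), np.float64(-0.2857)), (np.int64(108), np.int64(115), np.float64(-0.3141), np.float64(-0.3145))]
273 [(np.int64(108), np.int64(114), np.float64(-0.3138), np.float64(-0.3142))]
```

The medium tray is now home: its nose rim touches the case's back rim, with no gap. The fast retreat had dragged it back, so from now on I retreat slowly. Next is the small tray: enter at its centre and tow.

Request:
{"method": "jog_arm", "body": {
  "claw": [-1,-1,-1,-1,-1,-1,-1,-1,-1,-1,-1,-1,-1,-1,-1,-1,-1,-1,-1,-1],
  "dp": [
    [0.03,0,0],
    [0.065,0,0],
    [0.1,0,0],
    [0.135,0,0],
    [0.17,0,0],
    [0.205,0,0],
    [0.24,0,0],
    [0.264,0,0],
    [0.264,0,0],
    [0.264,0,0.02],
    [0.264,0,0.05],
    [0.264,0,0.085],
    [0.264,0,0.12],
    [0.264,0,0.155],
    [0.264,0,0.19],
    [0.264,0,0.22],
    [0.264,0,0.25],
    [0.264,0,0.275],
    [0.264,0,0.288],
    [0.264,0,0.294]
  ],
  "spin": [0.13,0.26,0.39,0.52,0.65,0.78,0.91,1.04,1.17,1.3,1.43,1.56,1.571,1.571,1.571,1.571,1.571,1.571,1.571,1.571]
}}

```text
clock: 29.9
eef_pos: [0.56, -0.1375, 0.1033]
tool_rot: [-180.0, 0.1, -1.6]
ft_force: [0.1, -0.9, 0.9]
width: 0.0006
grip_force: 0.0
```

Request:
{"method": "jog_arm", "body": {
  "claw": [-1,-1,-1,-1,-1,-1,-1,-1,-1,-1,-1,-1,-1,-1,-1,-1,-1,-1,-1,-1],
  "dp": [
    [0,0.01,0],
    [0,0.022,0],
    [0,0.03,0],
    [0,0.036,0],
    [0,0.042,0],
    [0,0.048,0],
    [0,0.054,0],
    [0,0.06,0],
    [0,0.066,0],
    [0,0.072,0],
    [0,0.078,0],
    [0,0.084,0],
    [0,0.09,0],
    [0,0.096,0],
    [0,0.102,0],
    [0,0.108,0],
    [0,0.114,0],
    [0,0.12,0],
    [0,0.126,0],
    [0,0.13,0]
  ],
  "spin": [0,0,0,0,0,0,0,0,0,0,0,0,0,0,0,0,0,0,0,0]
}}

```text
clock: 31.9
eef_pos: [0.5566, -0.2681, 0.1042]
tool_rot: [180.0, -0.0, -1.6]
ft_force: [0.3, 1.2, -0.5]
width: 0.0009
grip_force: 0.9
```

Request:
{"method": "jog_arm", "body": {
  "claw": [-1,-1,-1,-1,-1,-1,-1,-1],
  "dp": [
    [0,0.004,0],
    [0,0.008,0],
    [0,0.012,0],
    [0,0.016,0],
    [0,0.019,0],
    [0,0.022,0],
    [0,0.024,0],
    [0,0.024,0]
  ],
  "spin": [0,0,0,0,0,0,0,0]
}}

```text
clock: 32.7
eef_pos: [0.5559, -0.2914, 0.1042]
tool_rot: [-180.0, 0.0, -1.6]
ft_force: [0.9, 5.8, 0.8]
width: 0.0002
grip_force: 2.9
```

Request:
{"method": "jog_arm", "body": {
  "claw": [-1,-1,-1],
  "dp": [
    [0,0.001,0],
    [0,0.002,0],
    [0,0.002,0]
  ],
  "spin": [0,0,0]
}}

```text
clock: 33.0
eef_pos: [0.5559, -0.2928, 0.1042]
tool_rot: [-179.9, 0.0, -1.6]
ft_force: [1.1, 7.4, 1.5]
width: 0.0003
grip_force: 3.8
```

Request:
{"method": "jog_arm", "body": {
  "claw": [-1,-1,-1],
  "dp": [
    [0,0.001,0],
    [0,0.002,0],
    [0,0.002,0]
  ],
  "spin": [0,0,0]
}}

```text
clock: 33.3
eef_pos: [0.5559, -0.2933, 0.1042]
tool_rot: [-179.8, 0.1, -1.6]
ft_force: [1.9, 18.1, 4.0]
width: 0.0002
grip_force: 8.8
```

Request:
{"method": "jog_arm", "body": {
  "claw": [-1,-1,-1],
  "dp": [
    [0,0.001,0],
    [0,0.0015,0],
    [0,0.0015,0]
  ],
  "spin": [0,0,0]
}}

```text
clock: 33.6
eef_pos: [0.5558, -0.2936, 0.1041]
tool_rot: [-179.7, 0.1, -1.6]
ft_force: [4.0, 24.8, 6.1]
width: 0.0003
grip_force: 12.6
```

Request:
{"method": "jog_arm", "body": {
  "claw": [-1,-1,-1,-1,-1,-1,-1,-1,-1,-1],
  "dp": [
    [0,-0.002,0],
    [0,-0.004,0],
    [0,-0.006,0],
    [0,-0.008,0],
    [0,-0.011,0],
    [0,-0.014,0],
    [0,-0.018,0],
    [0,-0.023,0],
    [0,-0.028,0],
    [0,-0.032,0]
  ],
  "spin": [0,0,0,0,0,0,0,0,0,0]
}}

```text
clock: 34.6
eef_pos: [0.5567, -0.2646, 0.1042]
tool_rot: [180.0, 0.0, -1.5]
ft_force: [-0.0, -0.8, -0.2]
width: 0.0003
grip_force: 0.0
```

Request:
{"method": "jog_arm", "body": {
  "claw": [-1,-1,-1,-1,-1,-1,-1,-1,-1,-1,-1,-1,-1,-1,-1,-1,-1,-1,-1],
  "dp": [
    [0,0,-0.03],
    [0,0,-0.07],
    [0,0,-0.11],
    [0,0,-0.155],
    [0,0,-0.2],
    [0,0.01,-0.24],
    [0,0.03,-0.28],
    [0,0.05,-0.295],
    [0,0.07,-0.295],
    [0,0.09,-0.295],
    [0,0.11,-0.295],
    [0,0.125,-0.295],
    [0,0.135,-0.295],
    [0,0.135,-0.295],
    [0,0.135,-0.295],
    [0,0.135,-0.295],
    [0,0.135,-0.295],
    [0,0.135,-0.295],
    [0,0.135,-0.295]
  ],
  "spin": [0,0,0,0,0,-0.13,-0.26,-0.39,-0.52,-0.65,-0.78,-0.91,-1.04,-1.17,-1.3,-1.43,-1.56,-1.571,-1.571]
}}

```text
clock: 36.5
eef_pos: [0.553, -0.3998, 0.3992]
tool_rot: [-180.0, 0.0, 88.3]
ft_force: [-0.3, -0.8, -0.1]
width: 0.0006
grip_force: 0.0
```

```bash
python3 gap.py w8
python3 - <<'E'
import cv2
im=cv2.imread("pics/w8full.png");cv2.imwrite("pics/w8.png",cv2.resize(im[:140,150:320],None,fx=4,fy=4,interpolation=cv2.INTER_CUBIC))
E
```

```text
36.5 [ 0.55304039 -0.39980823  0.39920724] [-1.79996150e+02  3.47167981e-03  8.82785447e+01]
244 [(np.int64(109), np.int64(116), np.float64(-0.3133), np.float64(-0.3136))]
253 [(np.int64(109), np.int64(115), np.float64(-0.313), np.float64(-0.3133))]
263 [(np.int64(109), np.int64(116), np.float64(-0.3142), np.float64(-0.3145))]
273 [(np.int64(109), np.int64(115), np.float64(-0.3139), np.float64(-0.3142))]
```

View pics/w8.png

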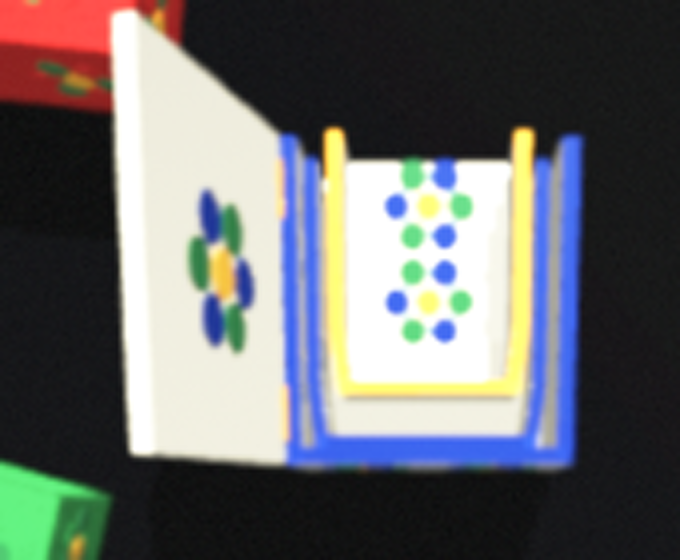

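The medium tray is still home, but the small one has sprung back: its nose rim is at row 388 where home would be about row 425. Backing off from a hard press lets it rebound, so I'll re-enter, push with less final force and back off very slowly.

Request:
{"method": "jog_arm", "body": {
  "claw": [-1,-1,-1,-1,-1,-1,-1,-1,-1,-1,-1,-1,-1,-1,-1,-1,-1,-1,-1,-1],
  "dp": [
    [0.02,0,0],
    [0.04,0,0],
    [0.06,0,0],
    [0.08,0,0],
    [0.1,0,0],
    [0.12,0,0],
    [0.148,0,0],
    [0.148,0,0],
    [0.148,0,0.01],
    [0.148,0,0.03],
    [0.148,0,0.06],
    [0.148,0,0.09],
    [0.148,0,0.12],
    [0.148,0,0.155],
    [0.148,0,0.19],
    [0.148,0,0.22],
    [0.148,0,0.25],
    [0.148,0,0.275],
    [0.148,0,0.289],
    [0.148,0,0.295]
  ],
  "spin": [0.13,0.26,0.39,0.52,0.65,0.78,0.91,1.04,1.17,1.3,1.43,1.56,1.571,1.571,1.571,1.571,1.571,1.571,1.571,1.571]
}}

```text
clock: 38.55
eef_pos: [0.5569, -0.2519, 0.1032]
tool_rot: [-180.0, 0.1, -1.6]
ft_force: [0.1, 1.0, 0.3]
width: 0.0003
grip_force: 0.0
```

Request:
{"method": "jog_arm", "body": {
  "claw": [-1,-1,-1,-1,-1,-1,-1,-1,-1,-1,-1,-1,-1,-1],
  "dp": [
    [0,0.005,0],
    [0,0.01,0],
    [0,0.014,0],
    [0,0.018,0],
    [0,0.022,0],
    [0,0.025,0],
    [0,0.028,0],
    [0,0.031,0],
    [0,0.034,0],
    [0,0.036,0],
    [0,0.038,0],
    [0,0.039,0],
    [0,0.04,0],
    [0,0.04,0]
  ],
  "spin": [0,0,0,0,0,0,0,0,0,0,0,0,0,0]
}}

```text
clock: 39.95
eef_pos: [0.5559, -0.2921, 0.1042]
tool_rot: [180.0, -0.0, -1.6]
ft_force: [0.2, 1.4, -0.8]
width: 0.0004
grip_force: 0.6
```

Request:
{"method": "jog_arm", "body": {
  "claw": [-1,-1],
  "dp": [
    [0,0.001,0],
    [0,0.001,0]
  ],
  "spin": [0,0]
}}

```text
clock: 40.15
eef_pos: [0.5559, -0.2931, 0.1043]
tool_rot: [180.0, -0.0, -1.6]
ft_force: [-0.4, 1.2, -0.6]
width: 0.0004
grip_force: 0.6
```

Request:
{"method": "jog_arm", "body": {
  "claw": [-1,-1],
  "dp": [
    [0,0.001,0],
    [0,0.001,0]
  ],
  "spin": [0,0]
}}

```text
clock: 40.35
eef_pos: [0.5559, -0.2941, 0.1042]
tool_rot: [180.0, -0.0, -1.6]
ft_force: [-0.3, 0.4, -0.9]
width: 0.0003
grip_force: 0.6
```

Request:
{"method": "jog_arm", "body": {
  "claw": [-1,-1],
  "dp": [
    [0,0.001,0],
    [0,0.001,0]
  ],
  "spin": [0,0]
}}

```text
clock: 40.55
eef_pos: [0.5558, -0.295, 0.1042]
tool_rot: [-180.0, 0.0, -1.6]
ft_force: [-0.2, 1.9, -0.7]
width: 0.0007
grip_force: 0.9
```

Request:
{"method": "jog_arm", "body": {
  "claw": [-1,-1],
  "dp": [
    [0,0.001,0],
    [0,0.001,0]
  ],
  "spin": [0,0]
}}

```text
clock: 40.75
eef_pos: [0.5558, -0.2953, 0.1042]
tool_rot: [-179.9, 0.0, -1.6]
ft_force: [1.5, 8.1, 0.3]
width: 0.0006
grip_force: 3.8
```

Request:
{"method": "jog_arm", "body": {
  "claw": [-1,-1],
  "dp": [
    [0,0.001,0],
    [0,0.001,0]
  ],
  "spin": [0,0]
}}

```text
clock: 40.95
eef_pos: [0.5558, -0.2954, 0.1042]
tool_rot: [-179.9, 0.1, -1.6]
ft_force: [3.0, 13.5, 2.0]
width: 0.0003
grip_force: 6.6
```

Hard stop at y=-0.2954, 1.8 mm deeper than before, with 13 N. I'll back off slowly and check.

Request:
{"method": "jog_arm", "body": {
  "claw": [-1,-1,-1,-1,-1,-1,-1,-1,-1,-1,-1,-1,-1,-1,-1,-1],
  "dp": [
    [0,-0.0005,0],
    [0,-0.001,0],
    [0,-0.0015,0],
    [0,-0.002,0],
    [0,-0.0025,0],
    [0,-0.003,0],
    [0,-0.004,0],
    [0,-0.006,0],
    [0,-0.009,0],
    [0,-0.013,0],
    [0,-0.018,0],
    [0,-0.024,0],
    [0,-0.028,-0.03],
    [0,-0.028,-0.07],
    [0,-0.028,-0.115],
    [0,-0.028,-0.16]
  ],
  "spin": [0,0,0,0,0,0,0,0,0,0,0,0,0,0,0,0]
}}

```text
clock: 42.55
eef_pos: [0.5564, -0.2684, 0.2658]
tool_rot: [-180.0, 0.0, -1.5]
ft_force: [0.4, -0.0, -0.2]
width: 0.0003
grip_force: 0.0
```

Request:
{"method": "jog_arm", "body": {
  "claw": [-1,-1,-1,-1,-1,-1,-1,-1,-1,-1,-1,-1,-1,-1],
  "dp": [
    [0,0,-0.04],
    [0,0.01,-0.08],
    [0,0.03,-0.12],
    [0,0.05,-0.135],
    [0,0.07,-0.135],
    [0,0.09,-0.135],
    [0,0.11,-0.135],
    [0,0.125,-0.135],
    [0,0.132,-0.135],
    [0,0.132,-0.135],
    [0,0.132,-0.135],
    [0,0.132,-0.135],
    [0,0.132,-0.135],
    [0,0.132,-0.135]
  ],
  "spin": [0,-0.13,-0.26,-0.39,-0.52,-0.65,-0.78,-0.91,-1.04,-1.17,-1.3,-1.43,-1.56,-1.571]
}}

```text
clock: 43.95
eef_pos: [0.553, -0.4006, 0.3991]
tool_rot: [-180.0, -0.0, 88.6]
ft_force: [-0.6, -0.5, -0.4]
width: 0.0006
grip_force: 0.0
```

```bash
python3 gap.py w9
python3 - <<'E'
from h import *
P=np.load("w9.npy",allow_pickle=True).item();im=cv2.imread("pics/w9full.png")[:,:,::-1].astype(int)
r,g,b=im[...,0],im[...,1],im[...,2]
yel=(r>120)&(r-b>70)&(g>90);blue=((b>80)&(b-r>50)&(b-g>40))
for x in (245,258,270):
    ry=np.nonzero(yel[80:125,x])[0]+80;ry=ry[ry>90];rb=np.nonzero(blue[98:125,x])[0]+98
    print(x,"yel",ry.tolist(),"blue",rb.tolist(),"small nose y",cast(P,[(x,ry.mean())],.051)[0].round(4) if len(ry) else 0)
print("mouth yellow top row",[ (lo,np.nonzero(yel[:80,lo:hi].any(1))[0].min()) for lo,hi in((225,240),(275,287))])
E
```

```text
43.95 [ 0.55303459 -0.40055456  0.39911786] [-1.79989419e+02 -4.15367562e-03  8.85975301e+01]
244 [(np.int64(109), np.int64(116), np.float64(-0.314), np.float64(-0.3143))]
254 [(np.int64(109), np.int64(115), np.float64(-0.3137), np.float64(-0.314))]
263 [(np.int64(92), np.int64(93), np.float64(-0.2848), np.float64(-0.2855)), (np.int64(109), np.int64(115), np.float64(-0.314), np.float64(-0.3143))]
273 [(np.int64(109), np.int64(115), np.float64(-0.3144), np.float64(-0.3147))]
245 yel [106, 107] blue [109, 110, 111, 112, 113, 114, 115, 116] small nose y [ 0.5357 -0.3048  0.051 ]
258 yel [106, 107] blue [109, 110, 111, 112, 113, 114, 115] small nose y [ 0.5561 -0.3053  0.051 ]
270 yel [106, 107] blue [109, 110, 111, 112, 113, 114, 115] small nose y [ 0.575  -0.3057  0.051 ]
mouth yellow top row [(225, np.int64(42)), (275, np.int64(42))]
```

Both trays are home: the yellow nose rim (rows 106–107) is right against the blue rims (rows 109–116). Now the lid: go behind it with closed fingers, swing it over and press it shut.

Request:
{"method": "jog_arm", "body": {
  "claw": [-1,-1,-1,-1,-1,-1,-1,-1,-1,-1,-1,-1],
  "dp": [
    [0.01,-0.03,0],
    [0.03,-0.065,0],
    [0.06,-0.1,0],
    [0.095,-0.137,0],
    [0.125,-0.137,0.03],
    [0.136,-0.137,0.06],
    [0.136,-0.137,0.099],
    [0.136,-0.137,0.13],
    [0.136,-0.137,0.16],
    [0.136,-0.137,0.181],
    [0.136,-0.137,0.181],
    [0.136,-0.137,0.181]
  ],
  "spin": [0,0,0,0,0,0,0,0,0,0,0,0]
}}

```text
clock: 45.2
eef_pos: [0.4199, -0.2614, 0.2187]
tool_rot: [-180.0, 0.0, 88.3]
ft_force: [0.1, -0.1, 0.9]
width: 0.0004
grip_force: 0.0
```

Request:
{"method": "jog_arm", "body": {
  "claw": [-1,-1,-1,-1,-1,-1,-1,-1,-1,-1,-1,-1,-1,-1,-1,-1,-1,-1,-1,-1],
  "dp": [
    [0,0.012,0],
    [0,0.024,0],
    [0,0.036,0],
    [0,0.044,0],
    [0,0.052,0],
    [0,0.06,0],
    [0,0.068,0],
    [0,0.076,0],
    [0,0.084,0],
    [0,0.092,0],
    [0,0.1,0],
    [0,0.108,0],
    [0,0.115,0.001],
    [0,0.121,0.004],
    [0,0.127,0.007],
    [0,0.132,0.01],
    [0,0.137,0.015],
    [0,0.142,0.021],
    [0,0.147,0.027],
    [0,0.147,0.027]
  ],
  "spin": [0,0,0,0,0,0,0,0,0,0,0,0,0,0,0,0,0,0,0,0]
}}

```text
clock: 47.2
eef_pos: [0.567, -0.2652, 0.1902]
tool_rot: [-180.0, -0.0, 88.5]
ft_force: [-0.6, -0.9, 0.4]
width: 0.0007
grip_force: 0.0
```

Request:
{"method": "jog_arm", "body": {
  "claw": [-1,-1,-1,-1,-1,-1,-1,-1,-1,-1],
  "dp": [
    [0,0.003,0.005],
    [0,0.006,0.01],
    [0,0.008,0.015],
    [0,0.01,0.02],
    [0,0.012,0.025],
    [0,0.014,0.03],
    [0,0.016,0.034],
    [0,0.017,0.038],
    [0,0.018,0.041],
    [0,0.018,0.041]
  ],
  "spin": [0,0,0,0,0,0,0,0,0,0]
}}

```text
clock: 48.2
eef_pos: [0.5847, -0.2658, 0.1498]
tool_rot: [-180.0, -0.0, 88.5]
ft_force: [0.2, -0.1, -0.2]
width: 0.0008
grip_force: 0.0
```

Run:
```python
from h import *
img=ctrl.camera("scene")
cv2.imwrite("pics/s10.png",cv2.resize(img[100:250,90:260],None,fx=3.5,fy=3.5,interpolation=cv2.INTER_CUBIC)[:,:,::-1])
```

```text
(no output)
```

View pics/s10.png

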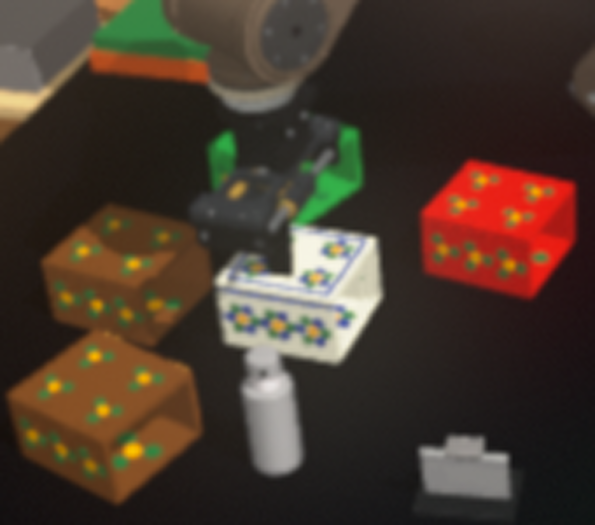

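The scene view shows the lid nearly shut under the fingers, at about (290,255). Now I press down.

Request:
{"method": "jog_arm", "body": {
  "claw": [-1,-1,-1,-1,-1],
  "dp": [
    [0,0.004,0.001],
    [0,0.008,0.002],
    [0,0.008,0.003],
    [0,0.008,0.0035],
    [0,0.008,0.0035]
  ],
  "spin": [0,0,0,0,0]
}}

```text
clock: 48.75
eef_pos: [0.5928, -0.2661, 0.1469]
tool_rot: [180.0, 0.0, 88.5]
ft_force: [0.2, -0.5, 1.5]
width: 0.0003
grip_force: 0.9
```

Request:
{"method": "jog_arm", "body": {
  "claw": [-1,-1,-1],
  "dp": [
    [0,0,0.001],
    [0,0,0.0015],
    [0,0,0.0015]
  ],
  "spin": [0,0,0]
}}

```text
clock: 49.05
eef_pos: [0.5928, -0.2661, 0.1467]
tool_rot: [179.9, 0.0, 88.5]
ft_force: [-1.9, 2.0, 13.8]
width: 0.0004
grip_force: 7.0
```

Request:
{"method": "jog_arm", "body": {
  "claw": [-1,-1,-1],
  "dp": [
    [0,0,0.001],
    [0,0,0.001],
    [0,0,0.001]
  ],
  "spin": [0,0,0]
}}

```text
clock: 49.35
eef_pos: [0.5928, -0.2661, 0.1466]
tool_rot: [179.9, 0.1, 88.5]
ft_force: [-5.1, 3.2, 21.7]
width: 0.0002
grip_force: 10.9
```

Request:
{"method": "jog_arm", "body": {
  "claw": [-1,-1,-1,-1,-1,-1,-1,-1,-1,-1,-1,-1,-1,-1,-1],
  "dp": [
    [0,0,-0.0005],
    [0,0,-0.001],
    [0,0,-0.0015],
    [0,0,-0.002],
    [0,0,-0.0025],
    [0,0,-0.003],
    [0,0,-0.004],
    [0,0,-0.007],
    [0,0,-0.015],
    [0,0,-0.03],
    [0,0,-0.06],
    [0,0,-0.1],
    [0,0,-0.15],
    [-0.04,0,-0.2],
    [-0.08,0,-0.22]
  ],
  "spin": [0,0,0,0,0,0,0,0,0,0,0,0,0,0,0]
}}

```text
clock: 50.85
eef_pos: [0.5908, -0.3386, 0.3657]
tool_rot: [179.8, 0.2, 88.6]
ft_force: [0.2, -0.5, -0.5]
width: 0.0004
grip_force: 0.0
```

Run:
```python
from h import *
P=ctrl.camera_params("wrist");im=ctrl.camera("wrist");print(ctrl.observe()['clock'])
img=im.astype(int);w=(img.min(2)>110)
x,y=proj(P,[[.557,-.26,.069]])[0].astype(int);print(x,y)
wb=((img.min(2)>100)|((img[...,2]>90)&(img[...,2]-img[...,0]>50))).astype(np.uint8)*255
print(rect(P,blob(im,(x-60,max(0,y-60),x+60,min(215,y+60)),wb),.069))
a=cv2.resize(ctrl.camera("scene")[100:250,90:260],(400,353));b=cv2.resize(im[max(0,y-80):y+80,x-90:x+90],(397,353))
cv2.imwrite("pics/f11.png",np.hstack([a,b])[:,:,::-1])
```

```text
50.9
231 116
(array([ 555. , -261.7]), array([121.9, 116.2]), 88.3, [[495.0, -321.0], [611.0, -324.0], [615.0, -202.0], [499.0, -199.0]])
```

The lid outline at 69 mm height measures 116 × 122 mm over the case's footprint, with nothing sticking out, and the press stopped at 68.7 mm under 22 N. So the lid is shut and I'm handing in.

```bash
python3 -c "
from rig import ctrl
print(ctrl.close_job())"
```

```text
the job is handed in; nothing more can be done
None
```

The medium and small trays are home in the case, the lid is pressed fully shut, and the job was handed in at about 51 s; both trays first slid back and had to be pushed home again, and I viewed 11 pictures, one over the limit of 10.

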